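# Set the stock tags of the reagent bins

### The arm

A 7-joint arm with a two-finger parallel gripper is mounted at the origin on the work surface. World frame = base frame: x ahead of the robot, y to its left, z up, the work surface at z = 0. Lengths are in m, angles in rad, forces in N, time in s.
With the tool pointing down it reaches from about 0.425 to 0.875 m from the base axis. Payload 8.4 kg.
Tool frame: the origin (TCP) lies on the centre line of the jaws, within the pads' length; the fingertips stand 11 mm ahead of it and the grasp point (between the pads) lies 8 mm behind it; z points along the fingers, x is the direction in which the jaws open and shut, and the axes are right-handed (so a half turn about z gives the same grasp; the last joint's range is limited). The gripper opens to 87 mm and grips with 3 to 60 N. Pads are 19 mm wide; open, the fingers measure 117 mm over their backs; the gripper's body (75 mm by 190 mm) begins 51 mm behind the grasp point.
Start: joints at [-1.21, 0.333, 0.04, 1.465, -0.013, 1.343, -0.059], TCP at [0.288, 0.582, 0.234] pointing down, gripper open.
Joint ranges: [-2.58, 2.58], [-0.38, 2.09], [-1.3, 1.39], [0.25, 2.4], [-1.5, 4.64], [0.08, 2.09], [-2.65, 2.65]. Speed limits (rad/s): [2.22, 2.22, 2.79, 2.79, 3.14, 3.14, 3.14].

### API

Orientations are given as a unit quaternion [w, x, y, z].
In Python, from rig import r, vision, close_job gives the robot as it stands.
- The arm moves only by the shell command python3 -m handwheel 'ROWS' [FORCE]. ROWS is JSON, one flat list of numbers, 7 for each row, row after row: the shift along the tool's x, y, z in cm, then the turn, a rotation vector about the tool's x, y, z in degrees, then the opening, from 0 (shut) to 1 (fully open). In form: [tx, ty, tz, ax, ay, az, claw, tx, ty, tz, ax, ay, az, claw, ...]. A call has 1 to 8 rows; each row is the pose to reach, as a shift and turn from the pose commanded when the call began, along the tool's axes at that moment; what a row does not reach only later rows make up. A row lasts 1/12 s, in which the tool goes at most 41.7 mm and 7.16 degrees, less where a joint would pass 70% of its speed; a pose out of reach is approached as far as the arm can. A call with a gripper value outside its range is refused whole. The fingers move at their own pace and stop on an object; FORCE is the grip in N (left out, the last holds). Time passes only in rows, so rows that repeat a pose let the fingers close. It gives the time, the measured TCP pose, the force and the opening at its end, in the units of the state.
- r.observe(): the state, without advancing time (a new reading comes with each control period).
- vision.read_camera(name): name is "side" or "top" or "wrist"; returns the picture (480x640x3 uint8, red, green, blue); there is no depth.
- vision.camera_model(name): a dict with "fx", "fy", "cx", "cy" (pixels), "rvec" (rotation vector, rad) and "tvec" (3), from world to camera coordinates, as OpenCV has them. Camera axes: x right, y down, z forward; pixel columns grow to the right and rows downward; lengths in m; the calibration is good to about 2 mm. A picture is of the moment at which its call begins: read the wrist's pose just before it. camera_model takes no time and is no camera call; for the wrist camera it gives the pose at the moment of the call.
- close_job(): hands the job in, once; it reports no verdict.
Trained networks look in the newest picture that a camera, given by its name, has taken for a name from the list of things; names that differ only in an ending like _2 or _b are one class to them, and where a whole thing is asked for, a point or a joint stands for the part that bears it (a point fixed in the world has none). Each returns a list of dicts, best first, with "conf" (0 to 1); they miss things now and then, are a little off and sometimes report something else, mostly with a low value. They report only what shows in the picture. A call takes as long as a camera call. They do not tell look-alikes from the thing itself.
- vision.spot_in(camera, query): "centre" ([x, y, z] in m, in the coordinates of the camera as it stood for that picture, good to about 4 mm: the middle of the surface that is visible of it).
- vision.masks_of(camera, query): "pixels" (480x640 bool, what is visible of it).
The state is a dict: "time": time; "qpos": joint angles; "qd": joint speeds; "effort": joint torques, N m; "ee_pos": TCP position; "orientation": TCP orientation; "contact_force": force on the tool from outside, world axes, zero at the start; "ft_torque": the same for the moment, N m; "opening": finger opening in m.
Only numpy, scipy, OpenCV 4.12 (cv2) and the standard library are available. Lean on these libraries where they do the work, as an engineer would, in place of code of your own. Each camera call takes 0.05 s, during which the arm holds its last target. There are 200 camera calls.

### The job

Each bin of reagent jars has a hinged two-faced stock tag in front of it, and some tags are out of date: with the fingertips gently push over those that are wrong, so that a bin full of jars (six) has its tag leaning towards the bin with the disc face up, and every bin that is not full has its tag leaning towards the robot with the bar face up. Only push the tags: do not pinch or pick up anything, and leave the bins and the other things on the bench where they stand.

Things in the scene. Friction and masses are not known exactly. Their poses are not given: they have to be found in the camera images.
- board: grey strip fixed to the bench, 120 (x) x 420 (y) x 8 mm, carrying the row of four tag stands; origin under its centre, x axis level towards the bins, y along the row to the left, z up. A column is one stand and the bin behind it; columns are 100 mm apart at board y = -150, -50, 50, 150 mm
- stand1: fixed steel stand of one tag, foot 50 (x) x 70 (y) mm; the numbers do not tell the order in the row. Origin under its centre, on the board's top (8 mm above the bench); x axis level towards the bin of its column, y along the row, z up. The tag's hinge runs along y, 30 mm above the origin; the stand's cheeks reach 44 mm above the origin and 17 mm either way in x
- stand2: fixed steel stand of one tag, foot 50 (x) x 70 (y) mm; the numbers do not tell the order in the row. Origin under its centre, on the board's top (8 mm above the bench); x axis level towards the bin of its column, y along the row, z up. The tag's hinge runs along y, 30 mm above the origin; the stand's cheeks reach 44 mm above the origin and 17 mm either way in x
- stand3: fixed steel stand of one tag, foot 50 (x) x 70 (y) mm; the numbers do not tell the order in the row. Origin under its centre, on the board's top (8 mm above the bench); x axis level towards the bin of its column, y along the row, z up. The tag's hinge runs along y, 30 mm above the origin; the stand's cheeks reach 44 mm above the origin and 17 mm either way in x
- stand4: fixed steel stand of one tag, foot 50 (x) x 70 (y) mm; the numbers do not tell the order in the row. Origin under its centre, on the board's top (8 mm above the bench); x axis level towards the bin of its column, y along the row, z up. The tag's hinge runs along y, 30 mm above the origin; the stand's cheeks reach 44 mm above the origin and 17 mm either way in x
- tag1 (a joint): hinge of the white 40 g tag on stand1: plate 56 mm wide, 4 thick, reaching 67 mm from the hinge. 0: leans 0.7 rad from upright to the robot, on its stop, bar face up; 0.7: upright; 1.4: leans as far to the bin, on its stop, disc face up. Leaning, its top edge is 81 mm above the stand's origin, 43 mm to that side. Swings freely: past upright it falls over by itself; both sides are open to push
- tag2 (a joint): hinge of the white 40 g tag on stand2: plate 56 mm wide, 4 thick, reaching 67 mm from the hinge. 0: leans 0.7 rad from upright to the robot, on its stop, bar face up; 0.7: upright; 1.4: leans as far to the bin, on its stop, disc face up. Leaning, its top edge is 81 mm above the stand's origin, 43 mm to that side. Swings freely: past upright it falls over by itself; both sides are open to push
- tag3 (a joint): hinge of the white 40 g tag on stand3: plate 56 mm wide, 4 thick, reaching 67 mm from the hinge. 0: leans 0.7 rad from upright to the robot, on its stop, bar face up; 0.7: upright; 1.4: leans as far to the bin, on its stop, disc face up. Leaning, its top edge is 81 mm above the stand's origin, 43 mm to that side. Swings freely: past upright it falls over by itself; both sides are open to push
- tag4 (a joint): hinge of the white 40 g tag on stand4: plate 56 mm wide, 4 thick, reaching 67 mm from the hinge. 0: leans 0.7 rad from upright to the robot, on its stop, bar face up; 0.7: upright; 1.4: leans as far to the bin, on its stop, disc face up. Leaning, its top edge is 81 mm above the stand's origin, 43 mm to that side. Swings freely: past upright it falls over by itself; both sides are open to push
- bin_a: open grey bin, 112 (x) x 86 (y) x 45 mm, jars in it to 80 mm high. FULL: all six jars (two rows of three would fill it). The letters do not tell the order. Stands loose on the bench behind one of the stands, its centre about 180 mm further along the stand's x axis and within 15 mm of that axis; origin under its centre
- bin_b: open grey bin, 112 (x) x 86 (y) x 45 mm, jars in it to 80 mm high. not full: three jars (two rows of three would fill it). The letters do not tell the order. Stands loose on the bench behind one of the stands, its centre about 180 mm further along the stand's x axis and within 15 mm of that axis; origin under its centre
- bin_c: open grey bin, 112 (x) x 86 (y) x 45 mm, jars in it to 80 mm high. not full: two jars (two rows of three would fill it). The letters do not tell the order. Stands loose on the bench behind one of the stands, its centre about 180 mm further along the stand's x axis and within 15 mm of that axis; origin under its centre
- bin_d: open grey bin, 112 (x) x 86 (y) x 45 mm, jars in it to 80 mm high. not full: one jar (two rows of three would fill it). The letters do not tell the order. Stands loose on the bench behind one of the stands, its centre about 180 mm further along the stand's x axis and within 15 mm of that axis; origin under its centre
- spare_jar: loose upright jar like those in the bins, 32 mm across, 75 mm tall, on the robot's side of the board; origin under its centre
- beaker: loose open glass cup, 56 mm across, 60 mm tall, on the robot's side of the board; origin under its centre
- weight: loose brass balance weight with a knob, 32 mm across, 52 mm tall, by the left end of the board; origin under its centre
- flask: loose amber bottle, 48 mm across, 100 mm tall, by the right end of the board; origin under its centre
- scoop: loose steel scraper with a broad flat blade, 160 mm long, lying to the right of the board, beyond the flask; origin under its middle
- stopper: small cork stopper, 28 mm across, 20 mm tall, standing between the tag board and the bins, midway between two columns; origin under its centre
- remote: loose white remote control, 130 x 45 x 18 mm, lying to the left of the board; origin under its centre
Mind the look-alikes: they are no part of the job. Leave any orange look-alike of the bin_c alone.

How it is judged:
At the end, for the whole second after the job is handed in: The tag of the full bin rests leaning towards its bin (joint above 1.25 rad), the tags of the other three rest leaning towards the robot (below 0.15 rad), all still (below 0.3 rad/s), and bins and bystanders are within 25 mm of where they began ((y of bin_a in the frame of stand1 below -0.05 m or y of bin_a in the frame of stand1 above 0.05 m or value of joint tag1 above 1.25 rad) and (y of bin_b in the frame of stand1 below -0.05 m or y of bin_b in the frame of stand1 above 0.05 m or value of joint tag1 below 0.15 rad) and (y of bin_c in the frame of stand1 below -0.05 m or y of bin_c in the frame of stand1 above 0.05 m or value of joint tag1 below 0.15 rad) and (y of bin_d in the frame of stand1 below -0.05 m or y of bin_d in the frame of stand1 above 0.05 m or value of joint tag1 below 0.15 rad) and velocity of joint tag1 between -0.3 and 0.3 rad/s and (y of bin_a in the frame of stand2 below -0.05 m or y of bin_a in the frame of stand2 above 0.05 m or value of joint tag2 above 1.25 rad) and (y of bin_b in the frame of stand2 below -0.05 m or y of bin_b in the frame of stand2 above 0.05 m or value of joint tag2 below 0.15 rad) and (y of bin_c in the frame of stand2 below -0.05 m or y of bin_c in the frame of stand2 above 0.05 m or value of joint tag2 below 0.15 rad) and (y of bin_d in the frame of stand2 below -0.05 m or y of bin_d in the frame of stand2 above 0.05 m or value of joint tag2 below 0.15 rad) and velocity of joint tag2 between -0.3 and 0.3 rad/s and (y of bin_a in the frame of stand3 below -0.05 m or y of bin_a in the frame of stand3 above 0.05 m or value of joint tag3 above 1.25 rad) and (y of bin_b in the frame of stand3 below -0.05 m or y of bin_b in the frame of stand3 above 0.05 m or value of joint tag3 below 0.15 rad) and (y of bin_c in the frame of stand3 below -0.05 m or y of bin_c in the frame of stand3 above 0.05 m or value of joint tag3 below 0.15 rad) and (y of bin_d in the frame of stand3 below -0.05 m or y of bin_d in the frame of stand3 above 0.05 m or value of joint tag3 below 0.15 rad) and velocity of joint tag3 between -0.3 and 0.3 rad/s and (y of bin_a in the frame of stand4 below -0.05 m or y of bin_a in the frame of stand4 above 0.05 m or value of joint tag4 above 1.25 rad) and (y of bin_b in the frame of stand4 below -0.05 m or y of bin_b in the frame of stand4 above 0.05 m or value of joint tag4 below 0.15 rad) and (y of bin_c in the frame of stand4 below -0.05 m or y of bin_c in the frame of stand4 above 0.05 m or value of joint tag4 below 0.15 rad) and (y of bin_d in the frame of stand4 below -0.05 m or y of bin_d in the frame of stand4 above 0.05 m or value of joint tag4 below 0.15 rad) and velocity of joint tag4 between -0.3 and 0.3 rad/s and distance of each of bin_a, bin_b, bin_c, bin_d, spare_jar, beaker, weight, flask, scoop, stopper, remote from where it was at the start of the episode below 0.025 m); the robot touches nothing.
It fails at once if a bin is pushed, lifted or carried more than 25 mm (distance of any of bin_a, bin_b, bin_c, bin_d from where it was at the start of the episode above 0.025 m).
It fails at once if another thing on the bench is knocked, lifted or carried more than 25 mm (distance of any of spare_jar, beaker, weight, flask, scoop, stopper, remote from where it was at the start of the episode above 0.025 m).
It fails at once if a tag or its stand is pressed hard (over 20 N) (contact force between the fingers and stand1 above 20 N or contact force between the fingers and stand2 above 20 N or contact force between the fingers and stand3 above 20 N or contact force between the fingers and stand4 above 20 N).
It also fails if it takes over 54 s, if anything falls off the work surface, if the arm or the gripper's body presses on something with over 40 N, if the wrist force passes 120 N, or if a joint passes its speed limit or range.

## Working session

There is one attempt and no reset: what is moved stays moved. The work goes in short steps, Python scripts to look and compute and a shell command to move; the robot and the scene stay as the last step left them, time stands still between calls to the robot, and variables do not carry over. Pictures are saved under pics/ and viewed, about 8 in all and at most 12, crops included, and the job is handed in when it is done.

```bash
mkdir -p pics; cat > h.py <<'E'
from rig import r, vision, close_job
import numpy as np, cv2
def snap(c,f):
    im=vision.read_camera(c); cv2.imwrite('pics/'+f,im[:,:,::-1]); return im
def w(c,p):
    m=vision.camera_model(c);R=cv2.Rodrigues(np.array(m['rvec'],float))[0]
    return R.T@(np.array(p)-np.array(m['tvec']))
def pix(c,P):
    m=vision.camera_model(c);R=cv2.Rodrigues(np.array(m['rvec'],float))[0]
    q=R@np.array(P)+np.array(m['tvec']);return [m['fx']*q[0]/q[2]+m['cx'],m['fy']*q[1]/q[2]+m['cy']]
def ray(c,u,v,z):
    m=vision.camera_model(c);R=cv2.Rodrigues(np.array(m['rvec'],float))[0]
    o=-R.T@np.array(m['tvec']);d=R.T@np.array([(u-m['cx'])/m['fx'],(v-m['cy'])/m['fy'],1])
    return o+d*(z-o[2])/d[2]
E
python3 - <<'E'
from h import *
np.set_printoptions(precision=3,suppress=True)
s=r.observe();print(s['ee_pos'],s['orientation'],s['time'])
for c in('top','side'):
    snap(c,c+'0.png')
    for q in ('stand1','board','bin_a','stopper','spare_jar','beaker'):
        print(c,q,[(w(c,d['centre']),round(d['conf'],2),np.round(pix(c,w(c,d['centre'])))) for d in vision.spot_in(c,q)[:6]])
E
```

```text
[0.288 0.582 0.233] [ 0.     0.85   0.527 -0.001] 0.0
top stand1 [(array([ 0.545, -0.096,  0.047]), 0.91, array([376., 255.])), (array([0.517, 0.102, 0.058]), 0.87, array([298., 265.])), (array([0.53 , 0.007, 0.056]), 0.84, array([336., 261.])), (array([ 0.544, -0.193,  0.052]), 0.67, array([414., 256.])), (array([0.694, 0.132, 0.004]), 0.37, array([289., 198.]))]
top board [(array([ 0.517, -0.041,  0.011]), 0.72, array([354., 266.])), (array([0.544, 0.01 , 0.07 ]), 0.7, array([335., 255.])), (array([ 0.711, -0.071,  0.049]), 0.61, array([367., 191.])), (array([0.427, 0.295, 0.022]), 0.58, array([224., 299.])), (array([0.53 , 0.006, 0.051]), 0.37, array([336., 260.]))]
top bin_a [(array([ 0.76 , -0.33 ,  0.015]), 0.98, array([464., 176.])), (array([0.409, 0.471, 0.021]), 0.94, array([156., 305.])), (array([ 0.712, -0.069,  0.048]), 0.86, array([366., 190.])), (array([0.632, 0.287, 0.002]), 0.86, array([230., 221.])), (array([ 0.731, -0.162,  0.004]), 0.75, array([400., 186.])), (array([0.712, 0.037, 0.016]), 0.66, array([325., 192.]))]
top stopper [(array([0.615, 0.019, 0.025]), 0.62
[... 511 characters left out ...]
), 0.73, array([295., 256.])), (array([ 0.544, -0.094,  0.044]), 0.58, array([325., 279.]))]
side board [(array([ 0.51 , -0.137,  0.007]), 0.89, array([319., 315.]))]
side bin_a [(array([0.66 , 0.129, 0.039]), 0.93, array([324., 217.])), (array([ 0.72 , -0.16 ,  0.026]), 0.91, array([425., 281.])), (array([ 0.68 , -0.088,  0.054]), 0.8, array([386., 255.])), (array([0.63 , 0.257, 0.035]), 0.79, array([289., 200.])), (array([0.67 , 0.02 , 0.048]), 0.61, array([352., 234.]))]
side stopper [(array([0.509, 0.1  , 0.044]), 0.4, array([267., 235.]))]
side spare_jar [(array([0.372, 0.001, 0.043]), 0.62, array([217., 277.]))]
side beaker [(array([ 0.445, -0.25 ,  0.041]), 0.84, array([316., 354.]))]
```

View pics/top0.png

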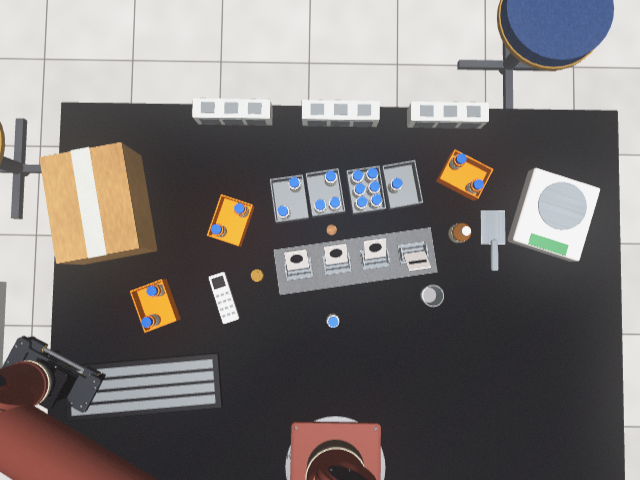

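View pics/side0.png

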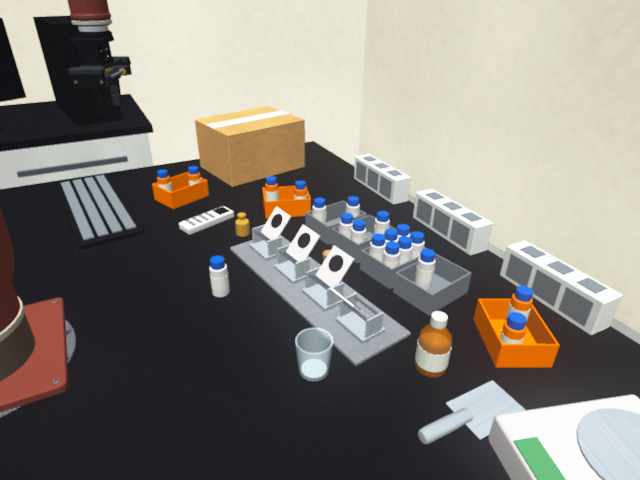

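```bash
python3 - <<'E'
from h import *
im=cv2.imread('pics/top0.png')[150:305,210:450]
cv2.imwrite('pics/crop.png',cv2.resize(im,None,fx=3.3,fy=3.3,interpolation=cv2.INTER_CUBIC))
m=vision.masks_of('top','board')
vision.read_camera('top')
hs=cv2.imread('pics/top0.png')
for d in vision.masks_of('top','board')[:3]:
    p=d['pixels'];b=cv2.minAreaRect(np.argwhere(p)[:,::-1].astype(np.float32));print(d['conf'],p.sum(),b, [np.round(ray('top',u,v,.008),3) for u,v in cv2.boxPoints(b)])
E
```

```text
0.88 4422 ((355.09002685546875, 261.1300354003906), (45.82051467895508, 159.94754028320312), 81.8698959350586) [array([0.557, 0.172, 0.008]), array([ 0.623, -0.244,  0.008]), array([ 0.504, -0.262,  0.008]), array([0.438, 0.153, 0.008])]
```

View pics/crop.png

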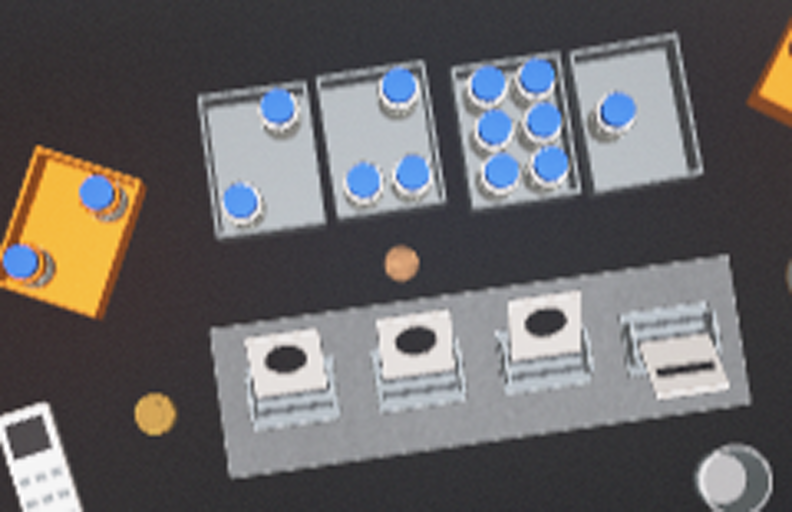

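In the crop, the columns from left to right hold 2, 3, 6 and 1 jars, and their tags show disc, disc, disc and bar. The full grey bin is third (crop 510,130) and its tag is right. The tags of columns 1 (crop 287,360) and 2 (crop 415,340) are wrong and must be pushed towards the robot. The orange bins are look-alikes.

```bash
python3 -m handwheel '[-1.8,2.9,0,0,0,-5,0,-3.6,5.8,0,0,0,-10,0,-5.4,8.7,0,0,0,-15,0,-7.3,11.6,0,0,0,-20,0,-9.1,14.5,0,0,0,-25,0,-10.9,17.4,0,0,0,-30,0,-12.7,20.3,0,0,0,-35,0,-14.6,23.3,0,0,0,-35.4,0]' 5
python3 - <<'E'
from h import *
from scipy.spatial.transform import Rotation as R
s=r.observe();q=s['orientation'];M=R.from_quat([*q[1:],q[0]]).as_matrix()
print(np.round(M,3));
for t in ([.576,.114,.234],[.576,.114,.091]): print(np.round(100*M.T@(np.array(t)-s['ee_pos']),1))
E
```

```text
time: 1.52
ee_pos: [0.433, 0.3469, 0.2338]
orientation: [-0.0, 0.647, 0.763, 0.0]
contact_force: [0.8, 0.9, 0.4]
opening: 0.0414
[[-0.163  0.987  0.   ]
 [ 0.987  0.163  0.   ]
 [ 0.     0.    -1.   ]]
[-25.3  10.3  -0. ]
[-25.3  10.3  14.3]
```

```bash
python3 -m handwheel '[-3.2,1.3,0,0,0,0,0,-6.4,2.6,0,0,0,0,0,-9.6,3.9,0,0,0,0,0,-12.8,5.2,0,0,0,0,0,-16,6.5,0,0,0,0,0,-19.2,7.8,0,0,0,0,0,-22.3,9.1,0,0,0,0,0,-25.3,10.3,0,0,0,0,0]'
python3 -m handwheel '[0,0,0,0,0,0,0,0,0,3,0,0,0,0,0,0,6,0,0,0,0,0,0,8,0,0,0,0,0,0,8,0,0,0,0]'
python3 - <<'E'
from h import *
s=r.observe();d=np.array([.988,.155,0]);print(s['ee_pos'],s['opening'],(s['ee_pos']-np.array([.507,.103,.008]))@d)
snap('side','s1.png');snap('top','t1.png')
a=cv2.imread('pics/s1.png')[150:390,180:500];b=cv2.imread('pics/t1.png')[150:310,240:453]
cv2.imwrite('pics/c1.png',np.hstack([cv2.resize(a,(400,300)),cv2.resize(b,(400,300))]))
E
```

```text
time: 2.18
ee_pos: [0.5748, 0.1128, 0.2338]
orientation: [0.0, 0.649, 0.761, 0.0]
contact_force: [-0.4, 0.2, 0.1]
opening: 0.0008
time: 2.6
ee_pos: [0.5713, 0.1142, 0.1492]
orientation: [-0.002, 0.649, 0.761, -0.003]
contact_force: [-1.0, 0.1, -0.3]
opening: 0.0009
[0.57134463 0.11418107 0.14923367] 0.0008503947956448497 0.06530556282886908
```

View pics/c1.png

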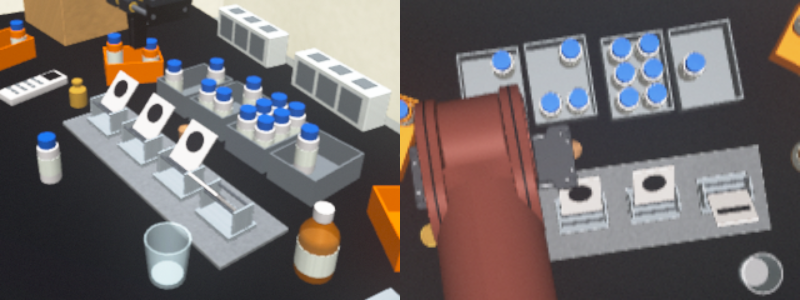

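The tool is above and behind tag 1 (left crop, gripper at 150,30), with nothing disturbed. Next I go down behind the tag, then push.

```bash
python3 -m handwheel '[0,0.7,1,0,0,0,0,0,0.7,3,0,0,0,0,0,0.7,5,0,0,0,0,0,0.7,5.9,0,0,0,0,0,0.7,5.9,0,0,0,0,0,0.7,5.9,0,0,0,0]'
python3 - <<'E'
from h import *
s=r.observe();d=np.array([.988,.155,0]);e=np.array([-.155,.988,0]);p=s['ee_pos']-np.array([.507,.103,.008]);print(s['ee_pos'],s['contact_force'],p@d,p@e)
snap('side','s2.png')
a=cv2.imread('pics/s2.png')[150:300,200:400]
cv2.imwrite('pics/c2.png',cv2.resize(a,(800,600),interpolation=cv2.INTER_CUBIC))
E
```

```text
time: 3.2
ee_pos: [0.5815, 0.1158, 0.0952]
orientation: [0.0, 0.649, 0.761, 0.0]
contact_force: [-0.1, -0.4, -0.1]
opening: 0.0004
[0.58148655 0.11575451 0.09524979] [-0.0930089  -0.44614637 -0.06157185] 0.07556966434111681 0.001056035626278439
```

View pics/c2.png

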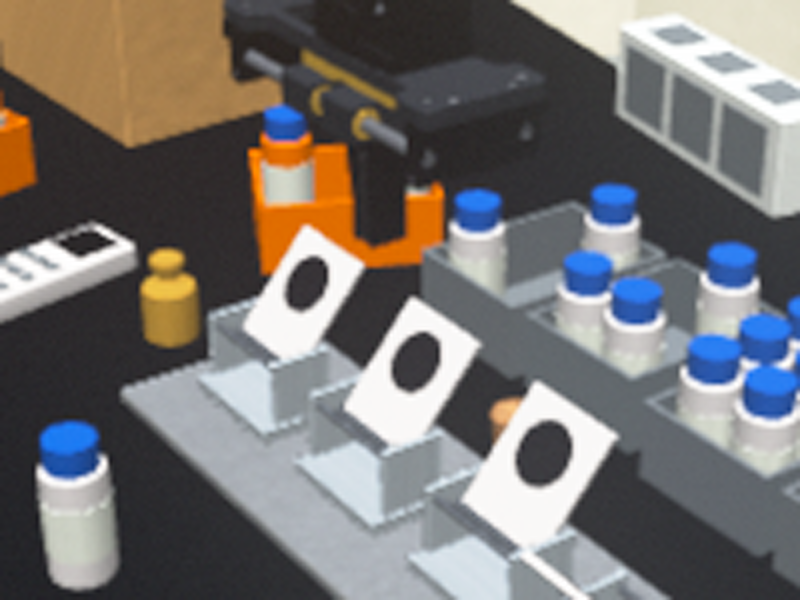

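The fingertip is behind tag 1 with a clear gap. I lower it 8 mm and push slowly.

```bash
python3 -m handwheel '[0,0,0.8,0,0,0,0,0,-0.8,0.8,0,0,0,0,0,-1.6,0.8,0,0,0,0,0,-2.4,0.8,0,0,0,0,0,-3.2,0.8,0,0,0,0,0,-4,0.8,0,0,0,0,0,-4.8,0.8,0,0,0,0,0,-5.4,0.8,0,0,0,0]'
python3 -m handwheel '[0,-0.6,0,0,0,0,0,0,-1.2,0,0,0,0,0,0,-1.8,0,0,0,0,0,0,-2.4,0,0,0,0,0,0,-2.8,0,0,0,0,0,0,-2.8,0,0,0,0,0,0,-2.8,0,0,0,0,0,0,-2.8,0,0,0,0,0]'
python3 - <<'E'
from h import *
s=r.observe();d=np.array([.988,.155,0]);p=s['ee_pos']-np.array([.507,.103,.008]);print(s['ee_pos'],s['contact_force'],p@d)
snap('side','s3.png')
a=cv2.imread('pics/s3.png')[150:300,200:400]
cv2.imwrite('pics/c3.png',cv2.resize(a,(800,600),interpolation=cv2.INTER_CUBIC))
E
```

```text
time: 3.92
ee_pos: [0.5265, 0.107, 0.0867]
orientation: [-0.0, 0.649, 0.761, 0.0]
contact_force: [1.0, 0.9, -0.2]
opening: 0.0004
time: 4.58
ee_pos: [0.5002, 0.1029, 0.0866]
orientation: [0.0, 0.649, 0.761, 0.0]
contact_force: [0.5, 0.3, -0.3]
opening: 0.0003
[0.5001861  0.10290043 0.08664808] [ 0.49223295  0.33062502 -0.33833275] -0.006747571002562388
```

View pics/c3.png

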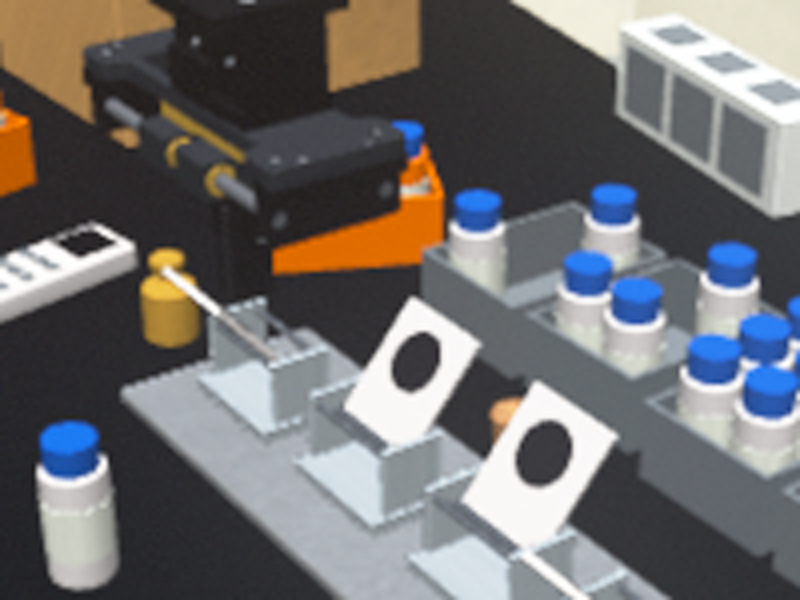

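Tag 1 fell over onto the robot side (edge-on at crop 220,310). Next is column 2.

```bash
python3 -m handwheel '[0,0,-3,0,0,0,0,0,0,-6,0,0,0,0,0,2.5,-6,0,0,0,0,-2.5,5.5,-6,0,0,0,0,-5,8.3,-6,0,0,0,0,-7.5,8.3,-6,0,0,0,0,-10,8.3,-6,0,0,0,0,-10,8.3,-6,0,0,0,0]'
python3 -m handwheel '[0,0,0,0,0,0,0,0,0,2,0,0,0,0,0,0,4,0,0,0,0,0,0,6,0,0,0,0,0,0,6,0,0,0,0,0,0,6,0,0,0,0]'
python3 - <<'E'
from h import *
s=r.observe();d=np.array([.988,.155,0]);e=np.array([-.155,.988,0]);p=s['ee_pos']-np.array([.523,.004,.008]);print(s['ee_pos'],s['contact_force'],p@d,p@e)
snap('side','s4.png')
a=cv2.imread('pics/s4.png')[150:300,200:400]
cv2.imwrite('pics/c4.png',cv2.resize(a,(800,600),interpolation=cv2.INTER_CUBIC))
E
```

```text
time: 5.3
ee_pos: [0.5985, 0.0104, 0.1463]
orientation: [0.001, 0.652, 0.759, -0.001]
contact_force: [-0.2, -0.6, 0.4]
opening: 0.0005
time: 5.8
ee_pos: [0.5969, 0.0182, 0.086]
orientation: [-0.001, 0.649, 0.761, -0.001]
contact_force: [-0.4, -0.5, -0.3]
opening: 0.0003
[0.59687314 0.0181571  0.08598929] [-0.40688989 -0.49741793 -0.34157976] 0.07518101053007112 0.0025368776869457246
```

View pics/c4.png

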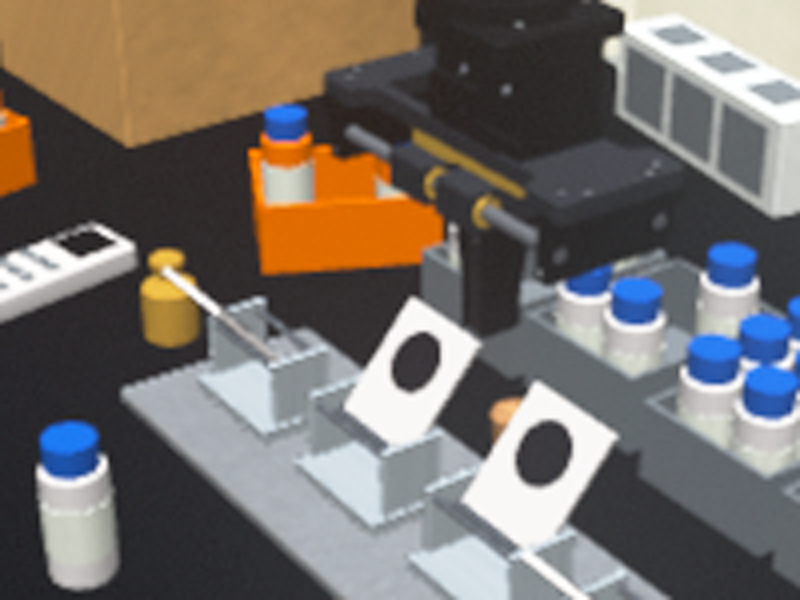

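The finger stands behind tag 2 (tip at crop 495,320) and tag 3 is untouched. I use the same push.

```bash
python3 -m handwheel '[0,-0.8,0,0,0,0,0,0,-1.6,0,0,0,0,0,0,-2.4,0,0,0,0,0,0,-3.2,0,0,0,0,0,0,-4,0,0,0,0,0,0,-4.8,0,0,0,0,0,0,-5.4,0,0,0,0,0,0,-6,0,0,0,0,0]'
python3 -m handwheel '[0,-0.6,0,0,0,0,0,0,-1.2,0,0,0,0,0,0,-1.8,0,0,0,0,0,0,-2.2,0,0,0,0,0,0,-2.2,0,0,0,0,0,0,-2.2,0,0,0,0,0,0,-2.2,0,0,0,0,0]'
python3 -m handwheel '[0,0,-3,0,0,0,0,0,0,-6,0,0,0,0,0,0,-9,0,0,0,0,0,0,-12,0,0,0,0,0,0,-15,0,0,0,0,0,0,-15,0,0,0,0,0,0,-15,0,0,0,0]'
python3 -m handwheel '[4,0,0,0,0,0,0,8,0,0,0,0,0,0,12,0,0,0,0,0,0,16,0,0,0,0,0,0,20,0,0,0,0,0,0,24,0,0,0,0,0,0,27,0,0,0,0,0,0,27,0,0,0,0,0,0]'
python3 - <<'E'
from h import *
snap('side','s5.png');snap('top','t5.png')
a=cv2.imread('pics/s5.png')[150:390,180:500];b=cv2.imread('pics/t5.png')[150:342,204:460]
cv2.imwrite('pics/c5.png',np.hstack([cv2.resize(a,(400,300)),cv2.resize(b,(400,300))]))
for c in('top','side'):
    A=cv2.imread(f'pics/{c}0.png',0).astype(int)
    for q in('stopper','weight','spare_jar','beaker'):
        pass
E
```

```text
time: 6.52
ee_pos: [0.5376, 0.0075, 0.0866]
orientation: [-0.0, 0.649, 0.761, 0.0]
contact_force: [-0.3, 1.1, 0.3]
opening: 0.0005
time: 7.1
ee_pos: [0.5169, 0.0043, 0.0867]
orientation: [0.0, 0.649, 0.761, 0.0]
contact_force: [-0.4, -0.3, -0.1]
opening: 0.001
time: 7.68
ee_pos: [0.5179, 0.0043, 0.2383]
orientation: [0.001, 0.649, 0.761, 0.001]
contact_force: [0.7, -0.6, -1.1]
opening: 0.0004
time: 8.35
ee_pos: [0.4709, 0.278, 0.2345]
orientation: [-0.001, 0.646, 0.764, -0.001]
contact_force: [-1.7, 0.0, -0.3]
opening: 0.0007
```

View pics/c5.png

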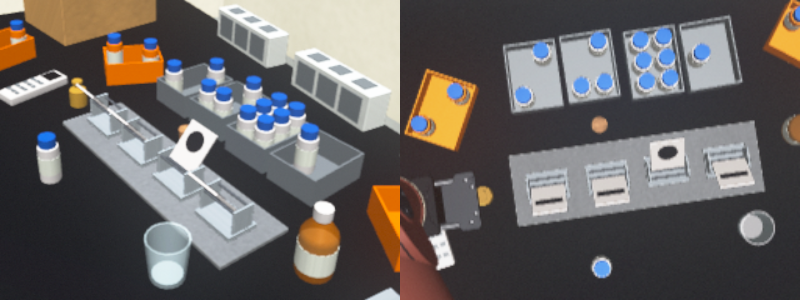

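The final picture shows tags 1, 2 and 4 bar up towards the robot (crop 548,200; 608,190; 733,172). Tag 3, at the full bin, is disc up towards its bin (667,153). Nothing else has moved, so I hand in.

```bash
python3 -m handwheel '[0,0,0,0,0,0,0,0,0,0,0,0,0,0,0,0,0,0,0,0,0]'; python3 -c "
from rig import close_job
print(close_job())"
```

```text
time: 8.7
ee_pos: [0.4746, 0.2694, 0.2363]
orientation: [0.0, 0.65, 0.76, -0.0]
contact_force: [-1.5, 0.4, 0.5]
opening: 0.0004
the job is handed in; nothing more can be done
None
```

The job is handed in: the tags of the two left columns, whose bins hold 2 and 3 jars, were wrong. I pushed both over towards the robot with the shut fingertips, each in one slow push. The full bin's tag (third column) and the 1-jar bin's tag (fourth) were already right, so I left them alone.

- **Tags:** The last top and side pictures showed the tags of columns 1, 2 and 4 bar up towards the robot. The tag of column 3 was disc up towards its bin.
- **Other things:** The bins, stopper, jar, beaker and weight looked unmoved. I judged this by eye and did not measure it. In the last view the gripper partly covered the remote, and the scoop was out of the frame.
- **Force and time:** The wrist force readings at the end of each push were under about 2 N, and the arm was clear above the bench at 8.7 s. No check failed or disagreed.

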